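Clip down the lid of a drive box and return it to its mat

ROBOT

A 6-joint arm with a two-finger parallel gripper is mounted at the origin on a cart in front of the work surface, level with it; the furniture and walls round the work are solid. World frame = base frame: x ahead of the robot, y to its left, z up, the work surface at z = 0. Lengths are in m, angles in rad, forces in N, time in s.
With the tool pointing down it reaches from about 0.35 to 0.875 m from the base axis. Payload 15.5 kg.
Tool frame: the origin (TCP) lies between the finger pads; the fingertips stand 11 mm ahead of it and the grasp point (between the pads) lies 8 mm behind it (bot.tip_extent is the distance from the TCP to the fingertips, in m); z points along the fingers, y is the direction in which the jaws open and shut (so a half turn about z gives the same grasp; the last joint's range is limited). The gripper opens to 85 mm and grips with 20 to 120 N. Pads are 22 mm wide; open, the fingers measure 114 mm over their backs; the gripper's body (76 mm by 85 mm) begins 54 mm behind the grasp point. The pads swing forward as they close: fully open they stand 13 mm farther back than shut.
Start: joints at [1.089, 0.494, 1.345, -0, 1.302, -0.096], TCP at [0.235, 0.579, 0.242] pointing down, gripper open.
Joint ranges: [-2.91, 2.91], [-0.82, 2.16], [0.22, 2.67], [-1.22, 4.37], [0.12, 2.79], [-3.08, 3.08]. Speed limits (rad/s): [1.89, 1.89, 2.57, 3.01, 3.01, 3.01].

INTERFACE

Orientations are given as a rotation vector (axis times angle).
In Python, from bench import bot, cams gives the robot as it stands.
- The arm moves only by the tool move_arm, never from a script. Its argument "plan" is a list that holds one entry, the list of rows, each a list of 5 numbers: the opening, from -1 (shut) to 1 (fully open), then the shift along the tool's x, y, z scaled (see below), then the turn about the tool's z scaled (see below). A call has 1 to 10 rows; each row is the pose to reach, as a shift and turn from the pose measured when the call began, along the tool's axes at that moment; what a row does not reach only later rows make up. The controller multiplies each number of a shift by 300 mm and each number of a turn by 90 degrees. A row lasts 1/10 s, in which the tool goes at most 50 mm and 8.59 degrees, less where a joint would pass 70% of its speed; a pose out of reach is approached as far as the arm can. A call with a number of a shift or a turn outside -1 to 1 is refused whole. A call with a gripper value outside its range is refused whole. The fingers move at their own pace and stop on an object; "squeeze" is the grip in N (left out, the last holds). Time passes only in rows, so rows that repeat a pose let the fingers close. It gives the time, the measured TCP pose, the force and the opening at its end, in the units of the state.
- bot.state(): the state, without advancing time (a new reading comes with each control period).
- cams.grab_frame(name): name is "scene" or "side" or "wrist"; returns a dict with "img" (384x512x3 uint8, red, green, blue), "fx", "fy", "cx", "cy" (pixels), "camera_from_world" (4x4, takes a point from world to camera coordinates); the wrist camera has in their place "T_tool_cam" (4x4, takes a point from camera to tool coordinates, whose origin is the TCP and whose axes are the flange's). Camera axes: x right, y down, z forward; pixel columns grow to the right and rows downward; lengths in m; the calibration is good to about 2 mm. A picture is of the moment at which its call begins: read the wrist's pose just before it. There is no depth.
- bot.hand_in(): hands the job in, once; it reports no verdict.
The state is a dict: "t": time; "qpos": joint angles; "joint_velocities": joint speeds; "effort": joint torques, N m; "tcp_pos": TCP position; "tool_rot": TCP orientation; "wrist_force": force on the tool from outside, world axes, zero at the start; "torque": the same for the moment, N m; "finger_gap": opening from 0.0 (shut) to 1.0 (fully open).
Only numpy, scipy, OpenCV 4.12 (cv2) and the standard library are available. Lean on these libraries where they do the work, as an engineer would, in place of code of your own. Each camera call takes 0.05 s, during which the arm holds its last target. There are 200 camera calls.

TASK

The lid of the small grey drive box on the rubber mat is only laid on and its four side clips stand open. Take the box by its body, set it down in the corner nest, fold all four clips fully down, then lift the locked box by the handle on its lid and stand it back on the middle of the mat, lengthwise along it. Do not drop the box or let the lid come off, and leave the tape roll where it is.

Things in the scene. Friction and masses are not known exactly. Their poses are not given: they have to be found in the camera images.
- box: the drive box: grey plastic body 152 (own x) x 60 (own y) x 52 mm high, 0.5 kg give or take a third; origin at the centre of its underside, z up. Its long sides are plain wall for 30 mm either side of the middle, to be gripped across the 60 mm; catch lugs for the clips stand 4.5 mm out at own x = +-40 mm, 33 to 39 mm up.
- box_mid (a point): centre of the box body, 26 mm above its underside (the loose lid is no wider than the body); axes as the box: x along the 152 mm, y across the 60 mm
- handle (a point): grip point of the bow handle on the lid, 72 mm above the box's underside on its centre line when the lid is seated. The handle is a bar 12 mm thick along the box's x, 46 mm long across the box (along its y), with its top 83 mm above the box's underside and 26 mm above the lid's top. 
- nest: the corner nest, fixed: grey base plate 178 (own x) x 96 (own y) x 6 mm thick with four angle-shaped corner stops rising to 32 mm above the table; origin at the centre of the underside, z up. The box stands between the stops on the plate (its underside 6 mm above the table) with 3 mm play on every side, its long axis along the nest's x, either way round. The long sides are open for 61 mm either side of the middle.
- mat: the bench mat, fixed: a plain dark rubber sheet 200 (own x) x 120 (own y) x 4 mm thick, lying flat; origin at the centre of its underside, z up; the box stands on it at the start. Beyond it the carrying handle of a tote juts out 126 to 165 mm above the table, to world x = 0.506 m between y = -0.14 and -0.05 m; the tote itself (165 mm high) begins at x = 0.55 m, and a bin 130 mm high at y = +0.04 m
- clip_1 (a joint): angle of the clip at box x +40, y +34 mm: 0 = fully down with its hook under the lug; grows as the clip swings outward and up, about 1.6 = sticking straight out sideways; stops at 0 and 2.2. A stiff hinge (0.03 N m, no spring) keeps it where it is left: about 1 N at the lip moves it.
- clip_2 (a joint): the same for the clip at box x -40, y +34 mm
- clip_3 (a joint): the same for the clip at box x -40, y -34 mm
- clip_4 (a joint): the same for the clip at box x +40, y -34 mm
- clip_1_tip (a point): the free lip of clip_1, 34 mm from its hinge. Each clip is a white plate 18 mm wide (along box x), 3 mm thick, 37 mm long, hinged on the lid's edge 54.5 mm above the box's underside and 34 mm from its centre line; when down, its outer face is 38.5 mm (flared lip 40 mm) from the centre line and the lip ends 17 mm above the underside.
- clip_2_tip (a point): the free lip of clip_2
- clip_3_tip (a point): the free lip of clip_3
- clip_4_tip (a point): the free lip of clip_4
- lid: the white lid of the box, 150 x 58 x 5 mm with a plug that dips 6 mm into the box; 0.14 kg with its clips, held by nothing until they are down; origin at the centre of the underside of its plate, axes as the box
- tape: a loose roll of packing tape, 104 mm across, 24 mm high, lying flat: leave alone

How it is judged:
By the outcome, as a careful person would: the job done as asked, in the order asked, and still so for the second after the job is handed in, with the robot touching nothing.
It also fails if it takes over 72 s, if anything falls off the work surface, if the arm or the gripper's body presses on something with over 40 N, if the wrist force passes 120 N, or if a joint passes its speed limit or range.

## Working session

There is one attempt and no reset: what is moved stays moved. The work goes in short steps, Python scripts to look and compute and a tool call to move; the robot and the scene stay as the last step left them, time stands still between calls to the robot, and variables do not carry over. Pictures are saved under pics/ and viewed, about 8 in all and at most 12, crops included, and the job is handed in when it is done.

Besides the shell and the picture viewer there is one more tool, called after "Emit:" as name([rows], argument=value, ...), one row to a line, values as JSON. move_arm: Moves the arm, as the interface text tells. Shifts and turns lie within -1 to 1; 1 stands for 300 mm of shift or 90 degrees of turn. Its arguments: {"type":"object","properties":{"plan":{"type":"array","items":{"type":"array","items":{"type":"array","items":{"type":"number"}}}},"squeeze":{"type":"number"}},"required":["plan"]}

```bash
ls; mkdir -p pics
python3 - <<'E'
from bench import bot,cams
import cv2,numpy as np
s=bot.state();print(s)
for n in("scene","side"):
    f=cams.grab_frame(n);cv2.imwrite(f"pics/{n}0.png",cv2.cvtColor(f["img"],cv2.COLOR_RGB2BGR))
    print(n,f["fx"],f["cx"],f["cy"],np.round(f["camera_from_world"],3).tolist())
a=[cv2.imread(f"pics/{n}0.png") for n in("scene","side")]
E
```

```text
pics
{'t': 0.0, 'qpos': array([ 1.08945976e+00,  4.94197251e-01,  1.34612631e+00,  1.41644708e-05,
        1.30251164e+00, -9.54977787e-02]), 'joint_velocities': array([ 0.0015337 ,  0.00154479,  0.00106576, -0.00024663, -0.00064126,
        0.00156917]), 'effort': array([ 5.52351354e-03, -8.82133269e+01, -3.83875537e+01,  4.28130916e-04,
        9.70639667e-03,  3.45610324e-06]), 'tcp_pos': array([0.23504028, 0.57874595, 0.24169314]), 'tool_rot': array([-6.02257096e-01, -3.08295063e+00,  1.86484816e-03]), 'wrist_force': array([-0.26512936, -0.70500609,  0.19663314]), 'torque': array([-0.0040248 ,  0.03656919,  0.01640388]), 'finger_gap': 1.0024644513319503}
scene 459.81257343942644 250.9302024744872 196.4037765201745 [[0.493, -0.87, 0.019, -0.433], [-0.611, -0.362, -0.704, 0.325], [0.619, 0.335, -0.71, 0.642], [0.0, 0.0, 0.0, 1.0]]
side 435.8939872566652 256.1507990406868 200.39170383804708 [[0.994, -0.111, -0.016, -0.52], [-0.06, -0.408, -0.911, 0.017], [0.095, 0.906, -0.412, 1.012], [0.0, 0.0, 0.0, 1.0]]
```

View pics/scene0.png

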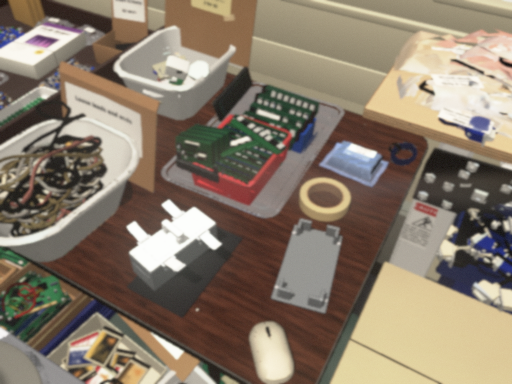

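View pics/side0.png

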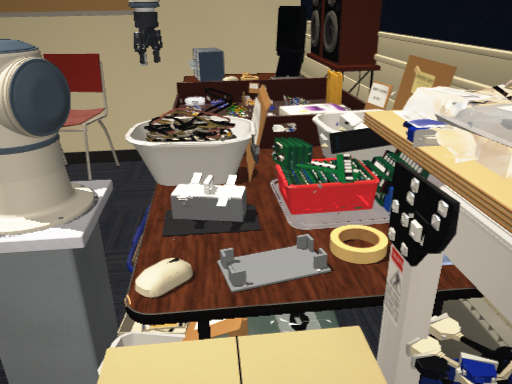

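Run:
```python
import cv2,numpy as np
a=cv2.imread("pics/scene0.png")[170:320,115:355]
b=cv2.imread("pics/side0.png")[165:295,150:350]
cv2.imwrite("pics/c0.png",cv2.resize(a,(800,500),interpolation=cv2.INTER_CUBIC))
cv2.imwrite("pics/c1.png",cv2.resize(b,(800,520),interpolation=cv2.INTER_CUBIC))
```

```text
(no output)
```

View pics/c0.png

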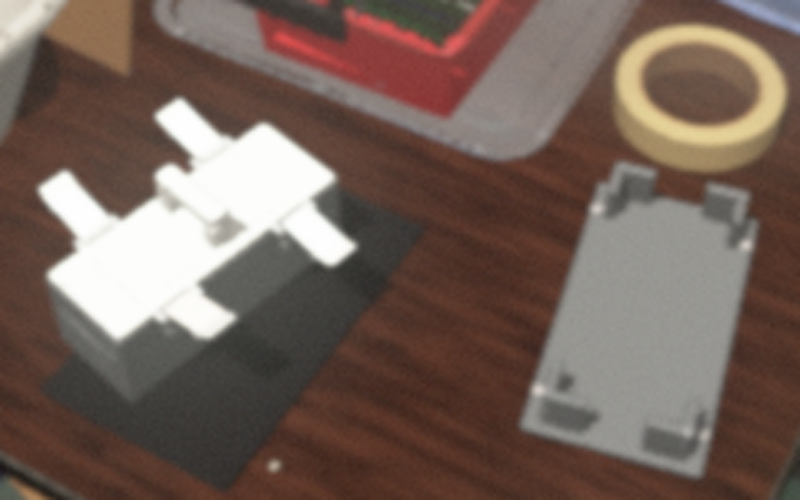

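View pics/c1.png

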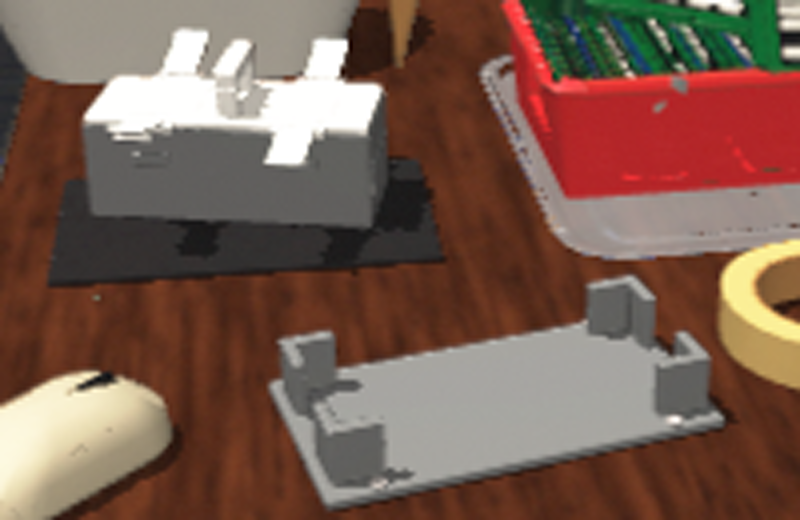

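```bash
cat > fit.py <<'E'
import numpy as np
from scipy.optimize import least_squares
from bench import cams
F={}
def proj(n,P):
    if n not in F: F[n]=cams.grab_frame(n)
    f=F[n];c=f["camera_from_world"]@np.append(P,1)
    return np.array([f["fx"]*c[0]/c[2]+f["cx"],f["fy"]*c[1]/c[2]+f["cy"]])
def W(p,q):
    c,s=np.cos(p[2]),np.sin(p[2]);return np.array([p[0]+c*q[0]-s*q[1],p[1]+s*q[0]+c*q[1],q[2]])
def fit(obs,p0):
    r=lambda p:np.concatenate([proj(n,W(p,q))-u for n,q,u in obs])
    s=least_squares(r,p0,loss="soft_l1");return s.x,r(s.x).reshape(-1,2)
E
python3 - <<'E'
from fit import *
A=lambda u,v:("scene",(115+u*.3,170+v*.3));B=lambda u,v:("side",(150+u/4,165+v/4))
def O(h,l):return [(c[0],np.array(q)*1e-3,np.array(c[1])) for c,q in l]
mat=O(0,[(A(45,388),(-100,60,4)),(A(222,488),(-100,-60,4)),(A(425,228),(100,-60,4)),(B(48,283),(-100,-60,4)),(B(443,260),(100,-60,4)),(B(65,180),(-100,60,4)),(B(423,160),(100,60,4))])
box=O(0,[(A(50,275),(-75,29,61)),(A(120,340),(-75,-29,61)),(A(337,182),(75,-29,61)),(A(265,122),(75,29,61)),(A(133,402),(-76,-30,4)),(B(92,213),(-76,-30,4)),(B(372,227),(76,-30,4)),(B(85,120),(-75,-29,61)),(B(385,85),(75,29,61))])
nest=O(0,[(A(522,430),(-89,48,6)),(A(702,475),(-89,-48,4)),(A(757,222),(89,-48,6)),(B(330,495),(-89,-48,6)),(B(722,413),(89,-48,6)),(B(270,386),(-89,48,6))])
for n,o,p0 in(("mat",mat,(.4,-.05,0)),("box",box,(.4,-.05,0)),("nest",nest,(.5,-.25,0))):
    p,r=fit(o,p0);print(n,p.round(4),np.degrees(p[2]).round(2));print(r.round(1).tolist())
    if n=="box":bp=p
for k,(sx,sy,a,b) in {1:(1,1,A(180,105),B(328,42)),2:(-1,1,A(55,180),B(188,35)),3:(-1,-1,A(222,328),None),4:(1,-1,A(340,253),B(287,160))}.items():
    g=lambda t:W(bp,(sx*.04,sy*(.034+.035*np.sin(t)),.0585-.035*np.cos(t)))
    s=least_squares(lambda t:np.concatenate([proj(c[0],g(t[0]))-c[1] for c in(a,b) if c]),[1.6]);print(k,s.x,s.fun.round(1))
E
```

```text
mat [ 0.412  -0.1301 -0.0105] -0.6
[[-1.9, -1.2], [0.5, -0.0], [0.9, -1.3], [-0.9, 0.5], [0.0, 0.0], [0.0, 0.4], [-0.8, 0.3]]
box [ 0.41   -0.1077 -0.2324] -13.32
[[-0.3, -1.0], [0.0, -1.3], [-0.0, -2.8], [0.2, -0.7], [0.4, -0.0], [-0.7, 1.7], [-0.5, 1.2], [-1.0, 0.4], [-1.0, 0.8]]
nest [ 0.5155 -0.3275  0.2311] 13.24
[[-0.4, -1.7], [0.4, -0.2], [-0.5, -2.2], [-0.9, 3.2], [0.7, 1.4], [-1.4, 0.1]]
1 [2.02281111] [-1.9 -0.3  0.  -0.4]
2 [2.05489592] [0.7 0.2 0.1 0. ]
3 [1.88367589] [ 0.3 -0.1]
4 [1.61987629] [ 0.6 -1.1 -1.1  0.9]
```

```bash
cat > go.py <<'E'
import sys,numpy as np
from scipy.spatial.transform import Rotation as R
from bench import bot
def rel(x,y,z,yaw,s=None):
    """shift/turn numbers to TCP (x,y,z) with tool x-axis heading yaw deg (tool down)"""
    s=s or bot.state();M=R.from_rotvec(s["tool_rot"]).as_matrix()
    d=M.T@(np.array([x,y,z])-s["tcp_pos"])
    cur=np.degrees(np.arctan2(M[1,0],M[0,0]))
    t=-((yaw-cur+90)%180-90)   # tool z down
    return (d/.3).round(4),round(t/90,4),cur.round(2)
if __name__=="__main__":
    s=bot.state();print(s["t"],s["tcp_pos"].round(4),s["qpos"].round(2),s["wrist_force"].round(1),s["finger_gap"])
    for a in sys.argv[1:]:print(a,*rel(*map(float,a.split(",")),s))
E
python3 go.py .40,.25,.25,-13.3 .41,-.108,.25,-13.3; python3 -c "
from bench import bot,cams
f=cams.grab_frame('wrist');print({k:v for k,v in f.items() if k!='img'},bot.tip_extent)"
```

```text
0.2 [0.2351 0.5789 0.2419] [ 1.09  0.49  1.35 -0.    1.3  -0.1 ] [0.8 0.3 0.1] 0.9995261156250392
.40,.25,.25,-13.3 [-0.9218 -0.8089 -0.0263] -0.0978 157.9
.41,-.108,.25,-13.3 [-1.4017 -1.902  -0.0256] -0.0978 157.9
{'fx': 324.3246132890664, 'fy': 324.3246132890664, 'cx': 249.5951338974877, 'cy': 190.48854836803451, 'T_tool_cam': array([[ 1.10229522e-03, -9.47274457e-01, -3.20421422e-01,
         8.17234776e-02],
       [ 9.99999087e-01,  1.29468109e-03, -3.87377678e-04,
        -6.42028140e-05],
       [ 7.81796534e-04, -3.20420702e-01,  9.47275019e-01,
        -1.31041785e-01],
       [ 0.00000000e+00,  0.00000000e+00,  0.00000000e+00,
         1.00000000e+00]])} 0.011
```

Emit:
move_arm([
  [[1, -0.92, -0.81, -0.05, -0.098], [1, -0.92, -0.81, -0.05, -0.098], [1, -0.92, -0.81, -0.05, -0.098], [1, -0.92, -0.81, -0.05, -0.098], [1, -0.92, -0.81, -0.05, -0.098], [1, -0.92, -0.81, -0.05, -0.098], [1, -0.92, -0.81, -0.05, -0.098], [1, -0.92, -0.81, -0.05, -0.098], [1, -0.92, -0.81, -0.05, -0.098], [1, -0.92, -0.81, -0.05, -0.098]],
])

```text
t: 1.25
tcp_pos: [0.3995, 0.2498, 0.2572]
tool_rot: [-0.365, -3.12, 0.0]
wrist_force: [0.3, 0.3, -0.2]
finger_gap: 0.999
```

```bash
python3 go.py .41,-.05,.26,-13.3 .41,-.108,.26,-13.3
```

```text
1.25 [0.3995 0.2498 0.2572] [ 0.43  0.26  1.69 -0.    1.19 -0.91] [ 0.3  0.3 -0.2] 0.9994663008249839
.41,-.05,.26,-13.3 [-0.2651 -0.9643 -0.0092] -0.0007 166.64
.41,-.108,.26,-13.3 [-0.3098 -1.1524 -0.0092] -0.0007 166.64
```

Emit:
move_arm([
  [[1, -0.265, -1.0, -0.01, 0], [1, -0.265, -1.0, -0.01, 0], [1, -0.265, -1.0, -0.01, 0], [1, -0.265, -1.0, -0.01, 0], [1, -0.265, -1.0, -0.01, 0], [1, -0.265, -1.0, -0.01, 0], [1, -0.265, -1.0, -0.01, 0], [1, -0.265, -1.0, -0.01, 0]],
])

```text
t: 2.05
tcp_pos: [0.4077, -0.061, 0.2602]
tool_rot: [-0.368, -3.12, 0.0]
wrist_force: [0.5, 0.2, -0.5]
finger_gap: 0.999
```

```bash
python3 go.py .41,-.108,.26,-13.3 .5,-.31,.29,13.2
python3 - <<'E'
from bench import bot,cams
import cv2,pickle
s=bot.state();f=cams.grab_frame("wrist");pickle.dump((s,f),open("w1.pkl","wb"))
cv2.imwrite("pics/w1.png",cv2.resize(cv2.cvtColor(f["img"],4),(768,576),interpolation=2))
E
```

```text
2.05 [ 0.4077 -0.061   0.2602] [-0.29  0.17  1.81 -0.    1.16 -1.63] [ 0.5  0.2 -0.5] 0.9989512689351481
.41,-.108,.26,-13.3 [-0.0438 -0.1506  0.0007] -0.0019 166.53
.5,-.31,.29,13.2 [-0.4924 -0.7355 -0.0993] -0.2964 166.53
```

View pics/w1.png

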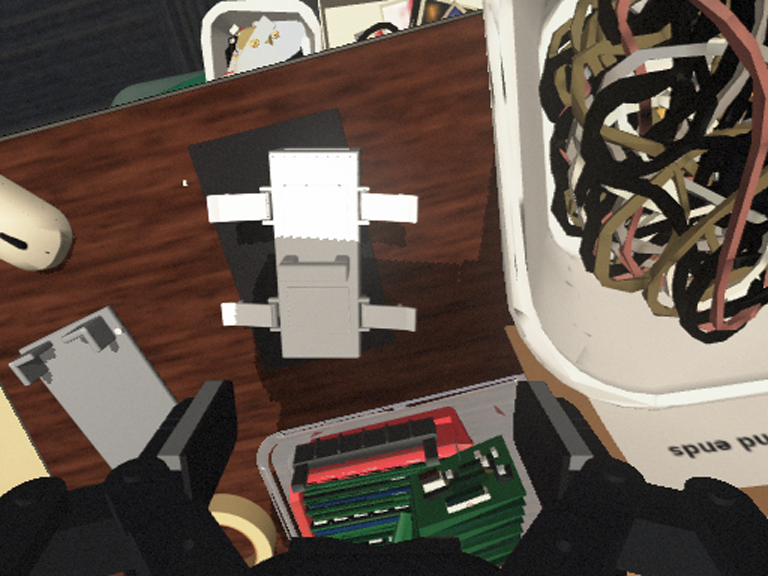

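```bash
cat > wfit.py <<'E'
import numpy as np,pickle
from scipy.optimize import least_squares
from scipy.spatial.transform import Rotation as R
def wproj(w,P):
    s,f=w;M=R.from_rotvec(s["tool_rot"]).as_matrix()
    T=np.linalg.inv(f["T_tool_cam"])
    c=T@np.append(M.T@(np.asarray(P)-s["tcp_pos"]),1)
    return np.array([f["fx"]*c[0]/c[2]+f["cx"],f["fy"]*c[1]/c[2]+f["cy"]])
def Wp(p,q):
    q=np.array(q)/1e3
    c,s=np.cos(p[2]),np.sin(p[2]);return np.array([p[0]+c*q[0]-s*q[1],p[1]+s*q[0]+c*q[1],q[2]])
def wf(obs,p0):
    r=lambda p:np.concatenate([wproj(w,Wp(p,q))-np.array(u) for w,q,u in obs])
    s=least_squares(r,p0,loss="soft_l1");return s.x,s.fun.reshape(-1,2),np.degrees(s.x[2])
E
python3 - <<'E'
from wfit import *
w=pickle.load(open("w1.pkl","rb"));k=1/1.5
o=lambda q,u,v:(w,q,(u*k,v*k))
p,r,d=wf([o((-75,-29,61),271,154),o((-75,29,61),358,152),o((75,-29,61),281,357),o((75,29,61),360,357)],(.41,-.108,-.23));print("box",p.round(4),d,r.round(1).tolist())
p,r,d=wf([o((-100,-60,4),189,147),o((-100,60,4),338,109)],(.41,-.13,0));print("mat",p.round(4),d,r.round(1).tolist())
p,r,d=wf([o((-89,48,6),106,307),o((-89,-48,6),9,364),],(.51,-.33,.23));print("nest",p.round(4),d,r.round(1).tolist())
p,r,d=wf([o((-100,-60,4),189,147),o((-100,60,4),338,109),o((100,-60,4),262,395)],(.41,-.13,0))
E
python3 go.py .412,-.108,.10,-13.3 .412,-.108,.027,-13.3
```

```text
box [ 0.4103 -0.1031 -0.2405] -13.776888991667473 [[-0.6, -1.6], [0.3, 0.2], [0.9, 0.4], [-0.5, 0.7]]
mat [ 4.134e-01 -1.261e-01 -3.000e-04] -0.015721290813691523 [[-0.8, 0.2], [0.8, -0.2]]
nest [ 0.5206 -0.3225  0.3024] 17.328717505853994 [[-3.0, 1.3], [6.0, -2.2]]
2.1 [ 0.4075 -0.0598  0.2601] [-0.29  0.17  1.81  0.    1.16 -1.63] [-0.3  0.4  0.2] 0.999370707598825
.412,-.108,.10,-13.3 [-0.052  -0.1529  0.5337] -0.0011 166.6
.412,-.108,.027,-13.3 [-0.0522 -0.1529  0.777 ] -0.0011 166.6
```

Emit:
move_arm([
  [[1, -0.535, -0.77, 0, -0.296], [1, -0.535, -0.77, 0, -0.296], [1, -0.535, -0.77, 0, -0.296], [1, -0.535, -0.77, 0, -0.296], [1, -0.535, -0.77, 0, -0.296], [1, -0.535, -0.77, 0, -0.296], [1, -0.535, -0.77, 0, -0.296], [1, -0.535, -0.77, 0, -0.296], [1, -0.535, -0.77, 0, -0.296]],
])

```text
t: 3.0
tcp_pos: [0.5106, -0.3193, 0.2598]
tool_rot: [0.366, -3.119, -0.002]
wrist_force: [0.6, 0.5, 0.2]
finger_gap: 0.999
```

```bash
python3 - <<'E'
from bench import bot,cams
import cv2,pickle
cams.grab_frame("wrist")
s=bot.state();f=cams.grab_frame("wrist");pickle.dump((s,f),open("w2.pkl","wb"));print(s["tcp_pos"],s["joint_velocities"].round(3),s["qpos"].round(2))
cv2.imwrite("pics/w2.png",cv2.resize(cv2.cvtColor(f["img"],4),(768,576),interpolation=2))
E
python3 go.py .51,-.33,.26,193.2
```

```text
[ 0.5104801  -0.31942615  0.26001786] [-0.011 -0.007 -0.001 -0.002 -0.001 -0.005] [-0.66  0.45  1.38  0.    1.32 -2.46]
3.1 [ 0.5104 -0.3198  0.2602] [-0.66  0.45  1.38  0.    1.32 -2.46] [ 0.1 -0.6 -0.1] 1.0018494823249298
.51,-.33,.26,193.2 [ 0.0091 -0.0328  0.0006] 0.0017 -166.65
```

Emit:
move_arm([
  [[1, 0, 0, 0, 0.6], [1, 0, 0, 0, 0.6], [1, 0, 0, 0, 0.6], [1, 0, 0, 0, 0.6], [1, 0, 0, 0, 0.6], [1, 0, 0, 0, 0.6], [1, 0, 0, 0, 0.6]],
])

```text
t: 3.8
tcp_pos: [0.5104, -0.3186, 0.2605]
tool_rot: [-1.098, -2.943, -0.001]
wrist_force: [0.8, 0.7, -0.2]
finger_gap: 1.0
```

Emit:
move_arm([
  [[1, 0, 0, 0, 0.99], [1, 0, 0, 0, 0.99], [1, 0, 0, 0, 0.99], [1, 0, 0, 0, 0.99], [1, 0, 0, 0, 0.99], [1, 0, 0, 0, 0.99], [1, 0, 0, 0, 0.99], [1, 0, 0, 0, 0.99], [1, 0, 0, 0, 0.99], [1, 0, 0, 0, 0.99]],
])

```text
t: 4.8
tcp_pos: [0.5104, -0.3174, 0.2609]
tool_rot: [-2.81, -1.404, 0.0]
wrist_force: [-0.4, 0.2, 0.3]
finger_gap: 1.002
```

Emit:
move_arm([
  [[1, 0, 0, 0, 0.43], [1, 0, 0, 0, 0.43], [1, 0, 0, 0, 0.43], [1, 0, 0, 0, 0.43], [1, 0, 0, 0, 0.43], [1, 0, 0, 0, 0.43]],
])

```text
t: 5.4
tcp_pos: [0.5105, -0.3163, 0.2612]
tool_rot: [-3.116, -0.393, 0.0]
wrist_force: [0.8, 0.6, -0.4]
finger_gap: 1.001
```

```bash
python3 - <<'E'
from bench import bot,cams
import cv2,pickle,numpy as np
cams.grab_frame("wrist")
s=bot.state();f=cams.grab_frame("wrist");pickle.dump((s,f),open("w3.pkl","wb"));print(s["tcp_pos"],s["joint_velocities"].round(3),s["qpos"].round(2))
a=pickle.load(open("w2.pkl","rb"))[1]["img"]
im=np.vstack([x for x in(a[:260],f["img"][:260])])
cv2.imwrite("pics/w23.png",cv2.resize(cv2.cvtColor(im,4),(591,600),interpolation=2)) 
cv2.imwrite("pics/w23.png",cv2.resize(cv2.cvtColor(np.hstack([a[:,120:400],f["img"][:,120:400]]),4),(800,549),interpolation=2))
E
python3 go.py
```

```text
[ 0.51047709 -0.31646198  0.26118179] [-0.004  0.004 -0.005 -0.002  0.001 -0.037] [-0.65  0.44  1.38  0.    1.32  0.66]
5.5 [ 0.5105 -0.3166  0.2612] [-0.65  0.44  1.38  0.    1.32  0.66] [-0.2  1.2  0.9] 0.9970261445947466
```

View pics/w23.png

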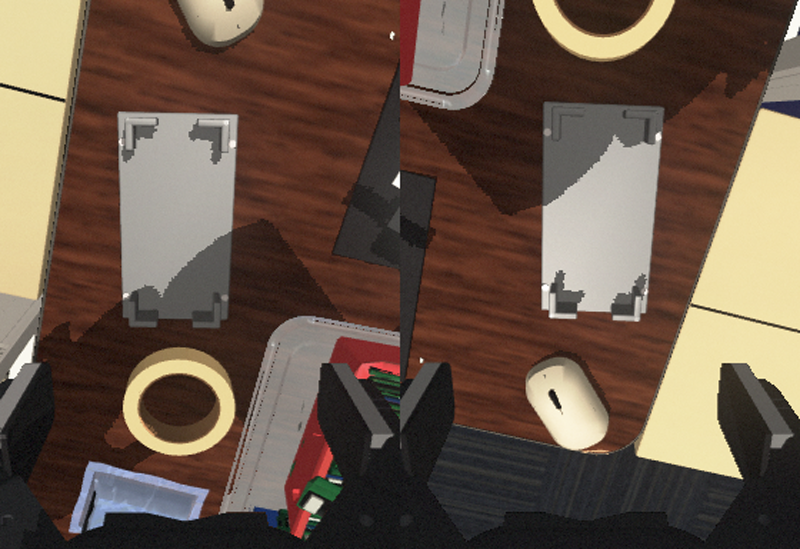

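```bash
cat > nest.py <<'E'
from wfit import *
import cv2
def back(w,u,v,z):
    s,f=w;M=R.from_rotvec(s["tool_rot"]).as_matrix();T=f["T_tool_cam"]
    d=M@(T[:3,:3]@np.array([(u-f["cx"])/f["fx"],(v-f["cy"])/f["fy"],1]));c=M@T[:3,3]+s["tcp_pos"]
    return (c+d*(z-c[2])/d[2])[:2]
for n,(c,sg) in {"w2":((120+178/1.4286,215/1.43),-1),"w3":((120+202/1.4286,210/1.43),1)}.items():
    w=pickle.load(open(n+".pkl","rb"));im=w[1]["img"].astype(int)
    sat=cv2.GaussianBlur((im.max(2)-im.min(2)).astype(np.float32)/(im.max(2)+1),(3,3),0)
    c=np.array(c)
    def edge(p,d,m=150):
        for i in np.arange(0,m,.25):
            q=p+d*i
            if sat[int(round(q[1])),int(round(q[0]))]>.22:return q
        return p
    E={}
    for k,d,o in(("l",(-1,0),(0,1)),("r",(1,0),(0,1)),("t",(0,-1),(1,0)),("b",(0,1),(1,0))):
        rg=range(-40,41,4) if k in"lr" else range(-10,11,2)
        E[k]=np.array([back(w,*edge(c+np.array(o)*t,np.array(d,float)),.006) for t in rg])
    # mask rows -> side lines. p=(x,y,yaw): residuals in nest frame
    def res(p):
        cc,ss=np.cos(p[2]),np.sin(p[2]);L=lambda P:(P-p[:2])@np.array([[cc,-ss],[ss,cc]])
        # view w2: top=-x, right=+y ; w3: reversed
        s=1 if sg<0 else -1
        return np.concatenate([L(E["t"])[:,0]+s*.089,L(E["b"])[:,0]-s*.089,L(E["r"])[:,1]-s*.048,L(E["l"])[:,1]+s*.048])
    s=least_squares(res,(.515,-.327,.23),loss="soft_l1",f_scale=.001);f=s.fun*1e3
    print(n,s.x.round(4),np.degrees(s.x[2]).round(2),[np.median(x).round(2) for x in(f[:11],f[11:22],f[22:43],f[43:])],[x.std().round(2) for x in(f[:11],f[11:22],f[22:43],f[43:])])
E
python3 nest.py
```

```text
w2 [ 0.5159 -0.3266  0.2167] 12.41 [np.float64(0.51), np.float64(-0.73), np.float64(-0.41), np.float64(0.33)] [np.float64(0.13), np.float64(2.39), np.float64(0.34), np.float64(0.35)]
w3 [ 0.5167 -0.3267  0.2141] 12.27 [np.float64(-0.36), np.float64(0.77), np.float64(0.46), np.float64(-0.47)] [np.float64(0.3), np.float64(3.0), np.float64(0.35), np.float64(0.36)]
```

Emit:
move_arm([
  [[1, 0, 0, 0, -0.95], [1, 0, 0, 0, -0.95], [1, 0, 0, 0, -0.95], [1, 0, 0, 0, -0.95], [1, 0, 0, 0, -0.95], [1, 0, 0, 0, -0.95], [1, 0, 0, 0, -0.95], [1, 0, 0, 0, -0.95], [1, 0, 0, 0, -0.95], [1, 0, 0, 0, -0.95]],
])

```text
t: 6.5
tcp_pos: [0.5105, -0.3163, 0.2613]
tool_rot: [-2.006, -2.418, -0.0]
wrist_force: [0.7, 0.4, 0.3]
finger_gap: 0.996
```

```bash
python3 go.py .4105,-.104,.20,166.4
```

```text
6.5 [ 0.5105 -0.3163  0.2613] [-0.65  0.44  1.38  0.    1.32 -0.84] [0.7 0.4 0.3] 0.9960980720545006
.4105,-.104,.20,166.4 [ 0.757  -0.1969  0.2046] -0.7307 100.64
```

Emit:
move_arm([
  [[1, 0.757, -0.197, 0.1, -0.73], [1, 0.757, -0.197, 0.2, -0.73], [1, 0.757, -0.197, 0.2, -0.73], [1, 0.757, -0.197, 0.2, -0.73], [1, 0.757, -0.197, 0.2, -0.73], [1, 0.757, -0.197, 0.2, -0.73], [1, 0.757, -0.197, 0.2, -0.73], [1, 0.757, -0.197, 0.2, -0.73], [1, 0.757, -0.197, 0.2, -0.73]],
])

```text
t: 7.4
tcp_pos: [0.4104, -0.1037, 0.2015]
tool_rot: [0.366, 3.12, 0.001]
wrist_force: [-0.2, 0.6, 0.7]
finger_gap: 1.004
```

```bash
python3 - <<'E'
from bench import bot,cams
import cv2,pickle
cams.grab_frame("wrist")
s=bot.state();f=cams.grab_frame("wrist");pickle.dump((s,f),open("w4.pkl","wb"));print(s["tcp_pos"])
cv2.imwrite("pics/w4.png",cv2.resize(cv2.cvtColor(f["img"],4)[20:300,80:430],(800,640)[:2] if 0 else (750,600),interpolation=2))
E
python3 go.py .4105,-.104,.032,166.4
```

```text
[ 0.41039656 -0.10378389  0.20149618]
7.5 [ 0.4104 -0.1039  0.2015] [-0.39  0.27  1.87  0.    1.   -1.72] [0.2 1.  0.5] 1.0064321050357525
.4105,-.104,.032,166.4 [-4.000e-04 -6.000e-04  5.649e-01] -0.0019 166.23
```

View pics/w4.png

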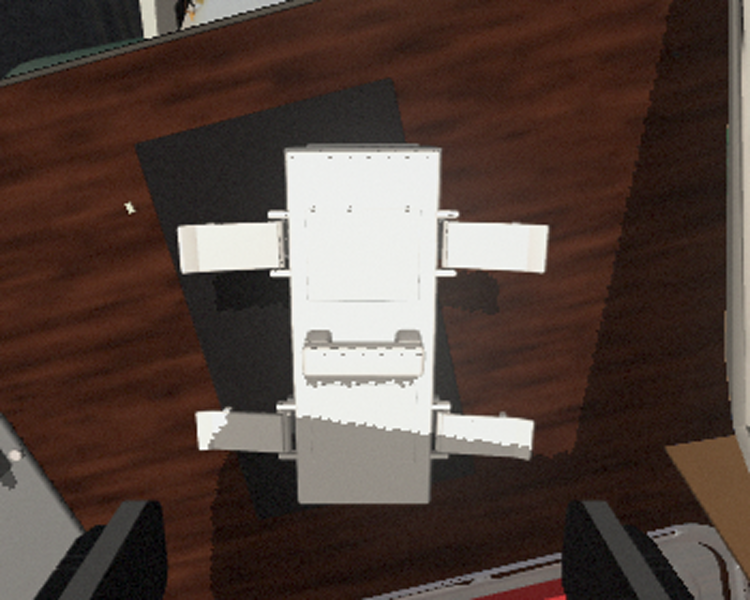

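Run:
```python
from wfit import *
w=pickle.load(open("w4.pkl","rb"));k=350/750
o=lambda q,u,v:(w,q,(80+u*k,20+v*k))
p,r,d=wf([o((-75,-29,61),285.5,151),o((-75,29,61),440.5,151),o((75,-29,61),298.5,503),o((75,29,61),430,503)],(.41,-.108,-.23));print("box",p.round(4),d,r.round(1).tolist())
p,r,d=wf([o((-100,-60,4),135,144),o((-100,60,4),392,79),o((100,-60,4),259,517)],(.41,-.13,0));print("mat",p.round(4),d,r.round(1).tolist())
```

```text
box [ 0.4105 -0.104  -0.2344] -13.429394225131606 [[-0.1, -0.4], [0.1, -0.6], [0.1, 0.9], [-0.1, 0.7]]
mat [ 0.4124 -0.1269 -0.0018] -0.1043936406485996 [[-0.5, 0.1], [0.8, -0.9], [-0.2, 2.3]]
```

Emit:
move_arm([
  [[1, 0, 0, 0.15, -0.004], [1, 0, 0, 0.3, -0.004], [1, 0, 0, 0.42, -0.004], [1, 0, 0, 0.5, -0.004], [1, 0, 0, 0.55, -0.004], [1, 0, 0, 0.572, -0.004], [1, 0, 0, 0.572, -0.004], [1, 0, 0, 0.572, -0.004]],
], squeeze=45)

```text
t: 8.3
tcp_pos: [0.4107, -0.1039, 0.0304]
tool_rot: [0.368, 3.119, 0.0]
wrist_force: [0.2, -0.3, 0.0]
finger_gap: 0.999
```

Emit:
move_arm([
  [[-1, 0, 0, 0, 0], [-1, 0, 0, 0, 0], [-1, 0, 0, 0, 0], [-1, 0, 0, 0, 0], [-1, 0, 0, 0, 0], [-1, 0, 0, 0, 0], [-1, 0, 0, 0, 0], [-1, 0, 0, 0, 0]],
])

```text
t: 9.1
tcp_pos: [0.4112, -0.1042, 0.0313]
tool_rot: [0.368, 3.118, -0.001]
wrist_force: [-2.8, -2.5, 14.4]
finger_gap: 0.696
```

Emit:
move_arm([
  [[-1, 0, 0, -0.03, 0], [-1, 0, 0, -0.08, 0], [-1, 0, 0, -0.14, 0], [-1, 0, 0, -0.2, 0], [-1, 0, 0, -0.2, 0], [-1, 0, 0, -0.2, 0]],
])

```text
t: 9.7
tcp_pos: [0.4111, -0.1042, 0.0915]
tool_rot: [0.368, 3.117, -0.001]
wrist_force: [-0.3, 0.3, -6.4]
finger_gap: 0.696
```

```bash
python3 go.py .43,-.2,.09,180 .5166,-.3267,.09,192.5
```

```text
9.7 [ 0.4111 -0.1042  0.0915] [-0.39  0.47  2.    0.    0.67 -1.73] [-0.3  0.3 -6.4] 0.6957733880340243
.43,-.2,.09,180 [-0.1356 -0.296   0.0056] -0.1495 166.54
.5166,-.3267,.09,192.5 [-0.5146 -0.6396  0.0069] -0.2884 166.54
```

Emit:
move_arm([
  [[-1, -0.02, -0.04, 0, -0.02], [-1, -0.05, -0.11, 0, -0.05], [-1, -0.09, -0.2, 0, -0.1], [-1, -0.136, -0.296, 0, -0.15], [-1, -0.21, -0.38, 0, -0.19], [-1, -0.3, -0.46, 0, -0.22], [-1, -0.39, -0.54, 0, -0.25], [-1, -0.46, -0.6, 0, -0.275], [-1, -0.5, -0.63, 0, -0.288], [-1, -0.515, -0.64, 0, -0.288]],
])

```text
t: 10.7
tcp_pos: [0.5169, -0.3278, 0.0905]
tool_rot: [-0.34, 3.121, -0.001]
wrist_force: [0.6, 0.3, -7.2]
finger_gap: 0.696
```

```bash
python3 - <<'E'
from bench import bot,cams
import cv2,pickle,numpy as np
cams.grab_frame("wrist")
s=bot.state();f=cams.grab_frame("wrist");pickle.dump((s,f),open("w5.pkl","wb"))
g=cams.grab_frame("side");pickle.dump(g,open("s5.pkl","wb"))
a=cv2.resize(f["img"][40:340,100:400],(400,400),interpolation=2);b=cv2.resize(g["img"][180:310,190:320],(400,400),interpolation=2)
cv2.imwrite("pics/w5.png",cv2.cvtColor(np.hstack([a,b]),4))
E
python3 go.py .5166,-.3267,.04,192.5
```

```text
10.85 [ 0.5158 -0.326   0.091 ] [-0.66  0.65  1.54  0.    0.96 -2.45] [-0.5  0.3 -7.2] 0.6948801228652308
.5166,-.3267,.04,192.5 [-0.0017 -0.0029  0.17  ] -0.0008 -167.57
```

View pics/w5.png

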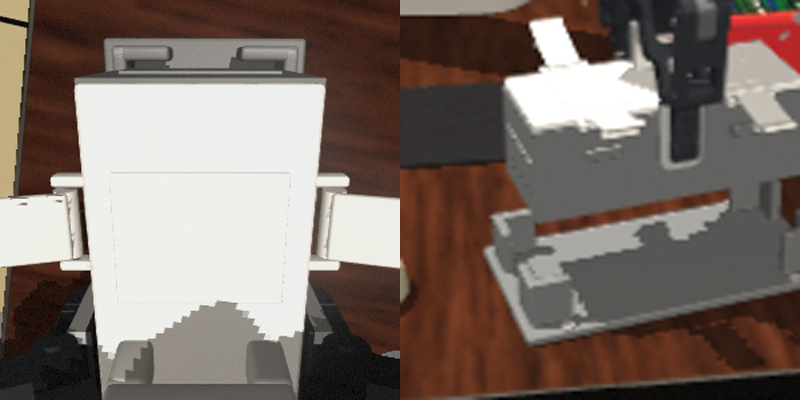

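Run:
```python
from wfit import *
w=pickle.load(open("w5.pkl","rb"))
for p in((.5163,-.3267,np.radians(12.35)),(.5163,-.3267,np.radians(13))):
    print([((wproj(w,Wp(p,(-89,y,6)))-[100,40])*4/3).round(1).tolist() for y in(-48,48)])
s=w[0];M=R.from_rotvec(s["tool_rot"]).as_matrix();print(s["tcp_pos"],np.degrees(np.arctan2(M[1,0],M[0,0])))
b=(s["tcp_pos"][0],s["tcp_pos"][1],np.arctan2(-M[1,0],-M[0,0]))
print([((wproj(w,Wp(b,(-75,y,61+60)))-[100,40])*4/3).round(1).tolist() for y in(-29,29)])
```

```text
[[100.2, 36.9], [306.0, 37.4]]
[[98.1, 38.2], [303.9, 36.2]]
[ 0.51690015 -0.32747589  0.09062981] -167.58673348994913
[[73.0, 87.0], [330.4, 87.3]]
```

Emit:
move_arm([
  [[-1, -0.001, -0.002, 0.05, 0], [-1, -0.001, -0.002, 0.1, 0], [-1, -0.001, -0.002, 0.12, 0], [-1, -0.001, -0.002, 0.14, 0], [-1, -0.001, -0.002, 0.155, 0], [-1, -0.001, -0.002, 0.165, 0], [-1, -0.001, -0.002, 0.165, 0]],
])

```text
t: 11.55
tcp_pos: [0.5163, -0.3264, 0.0414]
tool_rot: [-0.34, 3.122, 0.001]
wrist_force: [0.3, -0.3, -7.2]
finger_gap: 0.695
```

```bash
python3 go.py .5163,-.3267,.0335,192.5
```

```text
11.55 [ 0.5163 -0.3264  0.0414] [-0.66  0.72  1.56  0.    0.86 -2.45] [ 0.3 -0.3 -7.2] 0.6948006003243411
.5163,-.3267,.0335,192.5 [ 0.0001 -0.0009  0.0263] -0.0008 -167.57
```

Emit:
move_arm([
  [[-1, 0, 0, 0.01, 0], [-1, 0, 0, 0.018, 0], [-1, 0, 0, 0.024, 0], [-1, 0, 0, 0.028, 0], [-1, 0, 0, 0.028, 0]],
])

```text
t: 12.05
tcp_pos: [0.5162, -0.3264, 0.0334]
tool_rot: [-0.34, 3.122, 0.0]
wrist_force: [-2.6, 2.4, 2.9]
finger_gap: 0.697
```

Emit:
move_arm([
  [[1, 0, 0, 0, 0], [1, 0, 0, 0, 0], [1, 0, 0, 0, 0], [1, 0, 0, 0, 0], [1, 0, 0, -0.05, 0], [1, 0, 0, -0.15, 0], [1, 0, 0, -0.3, 0], [1, 0, 0, -0.3, 0], [1, 0.147, 0, -0.3, 0], [1, 0.147, 0, -0.3, 0]],
])

```text
t: 13.05
tcp_pos: [0.4696, -0.336, 0.1243]
tool_rot: [0.338, -3.123, -0.001]
wrist_force: [-1.0, 0.5, -0.2]
finger_gap: 1.001
```

```bash
python3 - <<'E'
from bench import bot,cams
import cv2,pickle,numpy as np
cams.grab_frame("wrist")
s=bot.state();f=cams.grab_frame("wrist");pickle.dump((s,f),open("w6.pkl","wb"))
g=cams.grab_frame("side");h=cams.grab_frame("scene")
a=cv2.resize(f["img"][84:384,100:400],(400,400),interpolation=2);b=cv2.resize(g["img"][180:310,190:320],(400,400),interpolation=2)
cv2.imwrite("pics/w6.png",cv2.cvtColor(np.hstack([a,b]),4))
E
python3 go.py .4734,-.3362,.055,192.5
```

```text
13.25 [ 0.4737 -0.3361  0.1239] [-0.72  0.57  1.59  0.    0.98 -2.51] [ 0.5 -0.5 -0.3] 1.0016660693936017
.4734,-.3362,.055,192.5 [1.500e-03 1.000e-04 2.297e-01] -0.0009 -167.58
```

View pics/w6.png

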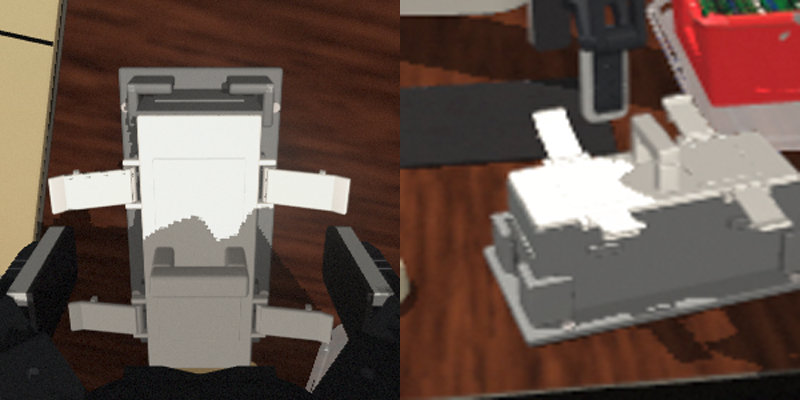

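Emit:
move_arm([
  [[1, 0, 0, 0.07, 0], [1, 0, 0, 0.13, 0], [1, 0, 0, 0.17, 0], [1, 0, 0, 0.2, 0], [1, 0, 0, 0.23, 0], [1, 0, 0, 0.23, 0]],
], squeeze=25)

```text
t: 13.85
tcp_pos: [0.4742, -0.3361, 0.0544]
tool_rot: [-0.34, 3.121, -0.0]
wrist_force: [0.9, 0.3, 0.7]
finger_gap: 0.996
```

Emit:
move_arm([
  [[1, 0, 0, 0.02, 0], [1, 0, 0, 0.04, 0], [1, 0, 0, 0.06, 0], [1, 0, 0, 0.08, 0], [1, 0, 0, 0.08, 0], [1, 0, 0, 0.08, 0]],
])

```text
t: 14.45
tcp_pos: [0.4741, -0.336, 0.0302]
tool_rot: [-0.34, 3.121, 0.0]
wrist_force: [0.7, 0.2, 0.5]
finger_gap: 1.004
```

Emit:
move_arm([
  [[-1, 0, 0, 0, 0], [-1, 0, 0, 0, 0], [-1, 0, 0, 0, 0], [-1, 0, 0, 0, 0], [-1, 0, 0, 0, 0], [-1, 0, 0, 0, 0]],
])

```text
t: 15.05
tcp_pos: [0.4742, -0.336, 0.0306]
tool_rot: [-0.34, 3.121, -0.0]
wrist_force: [-0.2, 1.1, 6.8]
finger_gap: 0.892
```

Run:
```python
from bench import bot,cams
import cv2,pickle,numpy as np
print(bot.state()["finger_gap"]*85)
g=cams.grab_frame("side");h=cams.grab_frame("scene");w=cams.grab_frame("wrist")
a=cv2.resize(w["img"][60:360,100:400],(400,400),interpolation=2);b=cv2.resize(g["img"][180:310,190:320],(400,400),interpolation=2)
cv2.imwrite("pics/w7.png",cv2.cvtColor(np.hstack([a,b]),4))
```

```text
75.82932483887247
```

View pics/w7.png

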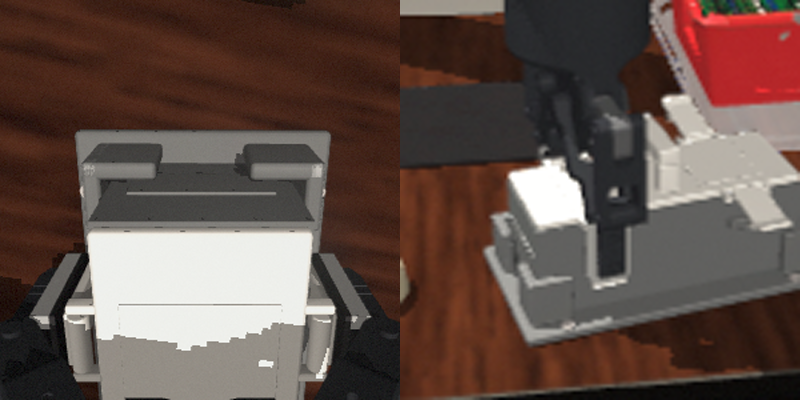

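Emit:
move_arm([
  [[-1, 0, 0, 0, 0], [-1, 0, 0, 0, 0], [1, 0, 0, 0, 0], [1, 0, 0, 0, 0], [1, 0, 0, 0, 0], [1, 0, 0, -0.1, 0], [1, 0, 0, -0.22, 0], [1, 0, 0, -0.31, 0], [1, 0, 0, -0.31, 0], [1, -0.147, 0, -0.31, 0]],
], squeeze=50)

```text
t: 16.2
tcp_pos: [0.5142, -0.3273, 0.124]
tool_rot: [-0.336, 3.123, 0.001]
wrist_force: [-0.2, -0.5, -0.1]
finger_gap: 1.002
```

```bash
python3 go.py .5593,-.3173,.124,192.5 .5593,-.3173,.0305,192.5
```

```text
16.2 [ 0.5142 -0.3273  0.124 ] [-0.67  0.6   1.51  0.    1.03 -2.45] [-0.2 -0.5 -0.1] 1.0015398896605074
.5593,-.3173,.124,192.5 [-0.154   0.0006  0.0002] -0.0025 -167.73
.5593,-.3173,.0305,192.5 [-0.1538  0.0004  0.3119] -0.0025 -167.73
```

Emit:
move_arm([
  [[1, -0.154, 0, 0, -0.002], [1, -0.154, 0, 0, -0.002], [1, -0.154, 0, 0.07, -0.002], [1, -0.154, 0, 0.15, -0.002], [1, -0.154, 0, 0.19, -0.002], [1, -0.154, 0, 0.23, -0.002], [1, -0.154, 0, 0.26, -0.002], [1, -0.154, 0, 0.29, -0.002], [1, -0.154, 0, 0.31, -0.002], [1, -0.154, 0, 0.31, -0.002]],
], squeeze=25)

```text
t: 17.2
tcp_pos: [0.559, -0.3173, 0.0303]
tool_rot: [0.34, -3.123, -0.002]
wrist_force: [0.3, 0.1, -0.1]
finger_gap: 1.0
```

Emit:
move_arm([
  [[-1, 0, 0, 0, 0], [-1, 0, 0, 0, 0], [-1, 0, 0, 0, 0], [-1, 0, 0, 0, 0], [-1, 0, 0, 0, 0], [-1, 0, 0, 0, 0]],
])

```text
t: 17.8
tcp_pos: [0.5591, -0.3173, 0.0308]
tool_rot: [0.34, -3.123, -0.001]
wrist_force: [-1.6, 1.7, 6.7]
finger_gap: 0.893
```

Emit:
move_arm([
  [[-1, 0, 0, 0, 0], [-1, 0, 0, 0, 0], [-1, 0, 0, 0, 0]],
], squeeze=50)

```text
t: 18.1
tcp_pos: [0.5591, -0.3173, 0.031]
tool_rot: [-0.34, 3.123, 0.001]
wrist_force: [-2.1, 1.4, 6.5]
finger_gap: 0.882
```

Emit:
move_arm([
  [[1, 0, 0, 0, 0], [1, 0, 0, 0, 0], [1, 0, 0, 0, 0], [1, 0, 0, -0.1, 0], [1, 0, 0, -0.22, 0], [1, 0, 0, -0.36, 0], [1, 0.15, 0, -0.45, 0], [1, 0.25, 0, -0.45, 0], [1, 0.25, 0, -0.45, 0]],
])

```text
t: 19.0
tcp_pos: [0.483, -0.3342, 0.1671]
tool_rot: [0.338, -3.123, -0.001]
wrist_force: [-0.0, 0.5, 0.1]
finger_gap: 1.0
```

```bash
python3 - <<'E'
from bench import bot,cams
import cv2,pickle,numpy as np
cams.grab_frame("wrist")
s=bot.state();w=cams.grab_frame("wrist");pickle.dump((s,w),open("w8.pkl","wb"))
g=cams.grab_frame("side")
a=cv2.resize(w["img"][60:360,100:400],(400,400),interpolation=2);b=cv2.resize(g["img"][180:310,190:320],(400,400),interpolation=2)
cv2.imwrite("pics/w8.png",cv2.cvtColor(np.hstack([a,b]),4))
E
python3 go.py .5163,-.3265,.17,102.5
```

```text
19.15 [ 0.4862 -0.3337  0.166 ] [-0.7   0.53  1.52  0.    1.09 -2.49] [-0.2  0.4  0.6] 1.0016595083283975
.5163,-.3265,.17,102.5 [-0.1031  0.0018 -0.0132] 0.9991 -167.58
```

View pics/w8.png

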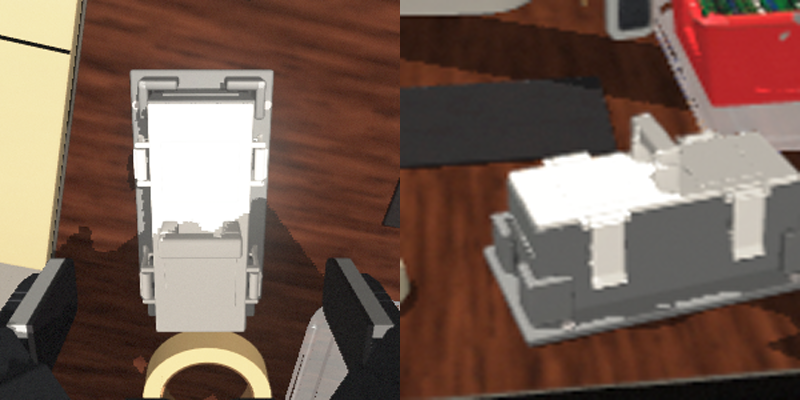

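Run:
```python
from wfit import *
w=pickle.load(open("w8.pkl","rb"));k=.75
o=lambda q,u,v:(w,q,(100+u*k,60+v*k))
p,r,d=wf([o((-75,-29,63),148.5,102),o((-75,29,63),252.5,102),o((75,-29,63),157,331),o((75,29,63),244.5,331)],(.516,-.327,.21));print("box",p.round(4),d,r.round(1).tolist())
print("handle ctr pred",((wproj(w,Wp(p,(0,0,89)))-[100,60])/k).round(1))
```

```text
box [ 0.5148 -0.3272  0.218 ] 12.488142932239374 [[-1.1, -0.2], [1.2, -0.3], [-0.5, 0.4], [0.5, 0.4]]
handle ctr pred [200.7 248.3]
```

Emit:
move_arm([
  [[0, -0.103, 0, -0.02, 1], [0, -0.103, 0, -0.02, 1], [0, -0.103, 0, -0.02, 1], [0, -0.103, 0, -0.02, 1], [0, -0.103, 0, -0.02, 1], [0, -0.103, 0, -0.02, 1], [0, -0.103, 0, -0.02, 1], [0, -0.103, 0, -0.02, 1], [0, -0.103, 0, -0.02, 1], [0, -0.103, 0, -0.02, 1]],
])

```text
t: 20.15
tcp_pos: [0.5173, -0.3266, 0.1714]
tool_rot: [-1.886, -2.512, -0.001]
wrist_force: [-0.7, 0.2, 0.3]
finger_gap: 0.501
```

```bash
python3 go.py .5163,-.3265,.077,102.5
```

```text
20.15 [ 0.5173 -0.3266  0.1714] [-0.66  0.55  1.46  0.    1.13 -0.94] [-0.7  0.2  0.3] 0.5010253914696847
.5163,-.3265,.077,102.5 [ 0.001  -0.0032  0.3147] 0.0411 106.2
```

Emit:
move_arm([
  [[0, 0, -0.005, 0.08, 0.041], [0, 0, -0.005, 0.17, 0.041], [0, 0, -0.005, 0.24, 0.041], [0, 0, -0.005, 0.29, 0.041], [0, 0, -0.005, 0.315, 0.041], [0, 0, -0.005, 0.315, 0.041], [0, 0, -0.005, 0.315, 0.041]],
], squeeze=60)

```text
t: 20.85
tcp_pos: [0.5164, -0.327, 0.0772]
tool_rot: [-1.966, -2.45, -0.001]
wrist_force: [0.3, -0.7, 0.5]
finger_gap: 0.501
```

Emit:
move_arm([
  [[-1, 0, 0, 0, 0], [-1, 0, 0, 0, 0], [-1, 0, 0, 0, 0], [-1, 0, 0, 0, 0], [-1, 0, 0, 0, 0], [-1, 0, 0, 0, 0], [-1, 0, 0, 0, 0], [-1, 0, 0, 0, 0]],
])

```text
t: 21.65
tcp_pos: [0.5169, -0.3273, 0.0782]
tool_rot: [1.965, 2.449, 0.002]
wrist_force: [0.7, 1.0, 6.5]
finger_gap: 0.126
```

Emit:
move_arm([
  [[-1, 0, 0, -0.02, 0], [-1, 0, 0, -0.05, 0], [-1, 0, 0, -0.09, 0], [-1, 0, 0, -0.14, 0], [-1, 0, 0, -0.19, 0], [-1, 0, 0, -0.2, 0], [-1, 0, 0, -0.2, 0]],
])

```text
t: 22.35
tcp_pos: [0.517, -0.3274, 0.1389]
tool_rot: [1.964, 2.449, 0.002]
wrist_force: [-0.1, 0.2, -7.9]
finger_gap: 0.122
```

```bash
python3 go.py .44,-.25,.14,96 .4122,-.1275,.14,89.7
```

```text
22.35 [ 0.517  -0.3274  0.1389] [-0.66  0.59  1.49  0.    1.06 -0.88] [-0.1  0.2 -7.9] 0.1218815467190609
.44,-.25,.14,96 [ 0.3075 -0.1945 -0.0046] 0.0725 102.52
.4122,-.1275,.14,89.7 [ 0.7262 -0.1964 -0.0051] 0.1425 102.52
```

Emit:
move_arm([
  [[-1, 0.03, -0.02, 0, 0.007], [-1, 0.09, -0.06, 0, 0.02], [-1, 0.17, -0.11, 0, 0.04], [-1, 0.25, -0.16, 0, 0.06], [-1, 0.34, -0.195, 0, 0.08], [-1, 0.45, -0.2, 0, 0.1], [-1, 0.56, -0.197, 0, 0.12], [-1, 0.65, -0.196, 0, 0.135], [-1, 0.7, -0.196, 0, 0.1425], [-1, 0.726, -0.196, 0, 0.1425]],
])

```text
t: 23.35
tcp_pos: [0.4109, -0.1258, 0.1381]
tool_rot: [2.226, 2.216, 0.001]
wrist_force: [0.6, 0.1, -6.7]
finger_gap: 0.129
```

Emit:
move_arm([
  [[-1, 0, 0, 0, 0], [-1, 0, 0, 0, 0]],
])

```text
t: 23.55
tcp_pos: [0.4107, -0.126, 0.138]
tool_rot: [2.226, 2.216, 0.001]
wrist_force: [-0.8, -1.1, -6.1]
finger_gap: 0.122
```

```bash
python3 go.py .4122,-.1275,.0765,89.8
python3 - <<'E'
from bench import bot,cams
import cv2,numpy as np
g=cams.grab_frame("side");h=cams.grab_frame("scene")
a=cv2.resize(h["img"][170:320,115:265],(400,400),interpolation=2);b=cv2.resize(g["img"][145:275,140:270],(400,400),interpolation=2)
cv2.imwrite("pics/w9.png",cv2.cvtColor(np.hstack([a,b]),4))
E
```

```text
23.55 [ 0.4107 -0.126   0.138 ] [-0.44  0.38  1.93  0.    0.82 -0.43] [-0.8 -1.1 -6.1] 0.12168215581458779
.4122,-.1275,.0765,89.8 [-0.005   0.0048  0.2051] -0.0006 89.74
```

Emit:
move_arm([
  [[-1, -0.005, 0.005, 0.04, 0], [-1, -0.005, 0.005, 0.09, 0], [-1, -0.005, 0.005, 0.13, 0], [-1, -0.005, 0.005, 0.16, 0], [-1, -0.005, 0.005, 0.18, 0], [-1, -0.005, 0.005, 0.192, 0], [-1, -0.005, 0.005, 0.2, 0], [-1, -0.005, 0.005, 0.205, 0], [-1, -0.005, 0.005, 0.208, 0], [-1, -0.005, 0.005, 0.208, 0]],
])

```text
t: 24.65
tcp_pos: [0.413, -0.1282, 0.0762]
tool_rot: [2.226, 2.214, 0.002]
wrist_force: [-0.7, -1.3, 2.4]
finger_gap: 0.126
```

Emit:
move_arm([
  [[-0.3, 0, 0, 0, 0], [-0.3, 0, 0, 0, 0], [0, 0, 0, 0, 0], [0, 0, 0, 0, 0], [0, 0, 0, -0.05, 0], [0, 0, 0, -0.15, 0], [0, 0, 0, -0.3, 0], [0, 0, 0, -0.45, 0], [0, 0.2, 0, -0.55, 0], [0, 0.2, 0, -0.55, 0]],
])

```text
t: 25.65
tcp_pos: [0.4133, -0.0665, 0.2436]
tool_rot: [2.224, 2.211, 0.005]
wrist_force: [-0.5, -0.3, -0.3]
finger_gap: 0.503
```

Run:
```python
from bench import bot,cams
import cv2,numpy as np,pickle
cams.grab_frame("wrist")
s=bot.state();w=cams.grab_frame("wrist");pickle.dump((s,w),open("w10.pkl","wb"));print(s["tcp_pos"],s["wrist_force"])
g=cams.grab_frame("side");h=cams.grab_frame("scene")
a=cv2.resize(w["img"],(512,384));b=cv2.resize(g["img"][145:275,140:270],(288,288),interpolation=2)
c=cv2.resize(h["img"][170:300,120:250],(288,288),interpolation=2)
im=np.zeros((576,800,3),np.uint8);im[:384,:512]=a;im[:288,512:]=b;im[288:,512:]=c
cv2.imwrite("pics/w10.png",cv2.cvtColor(im,4))
```

```text
[ 0.41321539 -0.06543261  0.2435433 ] [-0.88895158 -0.06341617  0.83015305]
```

View pics/w10.png

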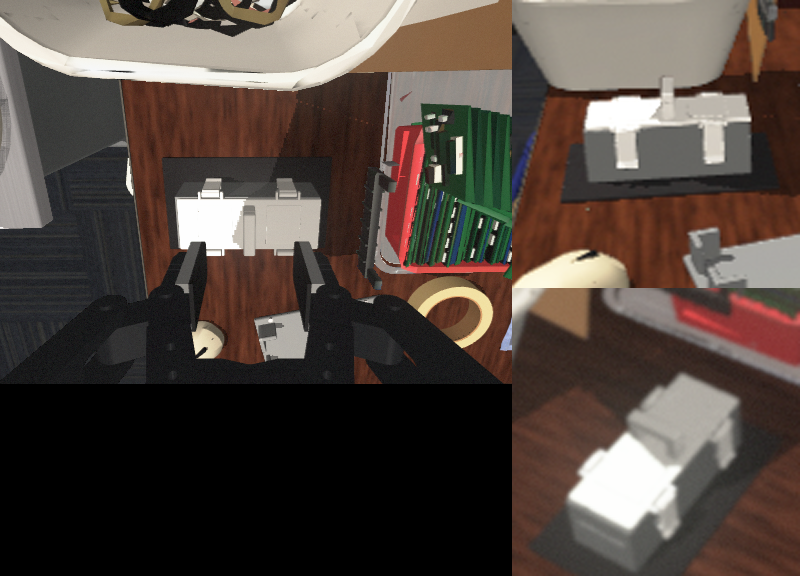

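Run:
```python
from wfit import *
w=pickle.load(open("w10.pkl","rb"))
p,r,d=wf([(w,(-75,29,61),(176,198)),(w,(75,29,61),(321,196)),(w,(75,-29,61),(319,249)),(w,(-75,-29,61),(177,249))],(.41,-.128,0));print(p.round(4),d,r.round(1).tolist())
p,r,d=wf([(w,(-100,60,4),(164,157)),(w,(100,60,4),(331,156))],(.41,-.128,0));print(p.round(4),d,r.round(1).tolist())
from bench import bot
s=bot.state();print(s["t"]);print(bot.hand_in())
```

```text
[ 0.4137 -0.1267  0.0019] 0.11047795758812881 [[-0.5, 0.3], [0.3, 1.3], [-1.2, -1.5], [2.7, -0.5]]
[ 0.4131 -0.1274  0.0013] 0.07677372077538921 [[-2.3, 0.1], [2.4, 0.1]]
25.85
the job is handed in; nothing more can be done
None
```

The job is done and handed in at 25.9 s of the 72 s allowed. I gripped the box by its body and set it in the corner nest. I folded the clips two opposite ones at a time by closing the jaws on them. Then I lifted the locked box by its handle, stood it on the mat and moved the gripper clear.

- **Position:** in the last wrist picture, the box centre is within about 1 mm of the mat centre and its long axis within about 0.1° of the mat's. The pixel fits behind that were off by up to about 3 pixels. Earlier pictures disagreed on where the mat lies by up to about 4 mm across it, so I placed the box on a value between them.
- **Clips:** all four looked fully down after folding. The jaws read 75–76 mm there against an expected 77 mm, and they read low by a similar amount when gripping the body. The two near clips are clearly down on the mat, and the far pair looks unchanged.
- **Lid and forces:** the lid stayed seated throughout. Wrist forces in the readings I saw stayed below about 15 N.
- **Tape roll:** nothing touched it. I saw it still beside the nest in the last picture but did not measure its position.

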